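Find the missing terrain tile and fit it in the game board

TASK

The grey unpainted terrain tile for the game board is in one of the three pockets of the black storage case, under the orange cover. Slide the cover aside on top of the case, without lifting it off and towards the side where no tall bottle blocks it, until the pockets are open, and leave it lying there; then lift out the grey tile and set it down flat in the gap of the wooden board, pushed fully home so that its flat faces meet the glued tiles round the gap. Leave everything else where it is.

Things in the scene. Friction and masses are not known exactly. Their poses are not given: they have to be found in the camera images.
- case: Black storage case, fixed, 240 (x) x 236 (y) x 56 mm high; origin at the centre of its underside on the table, axes along its sides. It may stand left or right of the robot, the board on the other side. Three pockets in a row along its x, centres at x = -74, 0, +74, y = 0 mm. Grey guide strips (6 mm thick, 6 mm above the deck) run along y at x = +-117 mm.
- pocket1 (a point): Centre of the middle pocket, at rim height (56 mm above the table). Each pocket is 68 (x of the case) x 84 (y) mm inside, with its floor 8 mm above the table; walls between pockets 6 mm.
- deck (a point): Point on the flat deck (56 mm above the table) on the case's +y side, 88 mm from the pocket row's middle, over a 40 mm square well with its floor at 8 mm; there is a like deck and well at -y. Decks run from 42 to 118 mm off the middle. One well holds the tall red bottle, which stands 32 mm above deck and blocks the cover; the other holds the low yellow pot, wholly below the deck.
- cover_ridge (a point): Centre of the cover's ridge, 15 mm above the cover's underside. Loose orange plate 218 (x) x 92 (y) x 6 mm, 0.2 kg, lying at 56 mm over all pockets between the guide strips (5 mm play each side). Black ridge along its middle, 90 (x) x 14 (y) mm, 18 mm high above the plate. Its x is the case's x. It slides freely along the case's y; pockets are fully open once it has moved 88 mm.
- tile_mid (a point): Centre, 22 mm above the underside, of the grey tile (0.07 kg): hexagonal base 51 mm across flats, 14 mm thick, flats facing its +-x and every 60 degrees; across its middle an upright wall 12 mm thick (y), 40 mm long (x) up to 34 mm, 24 mm long up to the top at 44 mm. Starts on the floor of one pocket, its x within 0.3 rad of the case's x.
- gap (a point): Point on the board's top (8 mm above the table) where the tile's centre belongs; x points into the gap, a three-sided notch between glued tiles 52 mm across flats, 14 mm thick, centred 52 mm away at 0, +60 and -60 degrees from x. It is open towards -x, where bare board reaches 90 mm from here. In place, the tile's x is along the gap's x (or turned by a multiple of 60 degrees).
- board: Fixed wooden board 205 (x) x 165 (y) x 8 mm; origin on the table directly below the gap's point, axes as those of the gap; it reaches from x = -90 to +115 mm. Two more glued tiles, at x = 78, y = +-45 mm, carry rocks up to 36 mm above the table.
- greentile_mid (a point): Centre (half-way up, 22 mm) of a tile like the grey one but with green base and yellow wall; it lies in another pocket and stays there.
- jar_mid (a point): Centre of a blue jar with white cap, 38 mm in diameter, 38 mm high, in the third pocket; stays there.
- tallpot_mid (a point): Centre of the tall red bottle, 34 mm in diameter, 80 mm high, in the well of one of the decks; it blocks the cover on that side.
- lowpot_mid (a point): Centre of the low yellow pot, 34 mm in diameter, 38 mm high, in the other deck's well; the cover passes over it.
- figure_mid (a point): Centre of a standing grey figure, 40 mm in diameter, 78 mm high, between case and board.
- dropper_mid (a point): Centre of a green dropper bottle, 30 mm in diameter, 85 mm high, standing between case and board.
- can_mid (a point): Centre of a drinks can, 66 mm in diameter, 125 mm high, at the far side of the table.
- whitepot_mid (a point): Centre of a glass pot with white cap, 36 mm in diameter, 36 mm high, standing on the board beside the way into the gap, about 67 mm outside the gap and 60 mm to one side; stays there.
- pinkpot_mid (a point): Centre of a like pot with red cap, standing on the board on the other side of the way into the gap; stays there.

How it is judged:
By the outcome, as a careful person would: the job done as asked, in the order asked, and still so for the second after the job is handed in, with the robot touching nothing.
It also fails if it takes over 58 s, if anything falls off the work surface, if the arm or the gripper's body presses on something with over 40 N, if the wrist force passes 120 N, or if a joint passes its speed limit or range.

ROBOT

A 6-joint arm with a two-finger parallel gripper is mounted at the origin on the work surface. World frame = base frame: x ahead of the robot, y to its left, z up, the work surface at z = 0. Lengths are in m, angles in degrees, forces in N, time in s.
With the tool pointing down it reaches from about 0.25 to 0.725 m from the base axis. Payload 9.7 kg.
Tool frame: the origin (TCP) lies at the very end of the fingers, on their centre line; the grasp point (between the pads) lies 19 mm behind it; z points along the fingers, y is the line along which they close (so a half turn about z gives the same grasp; the last joint's range is limited). The gripper opens to 85 mm and grips with 20 to 120 N. Pads are 22 mm wide; open, the fingers measure 114 mm over their backs; the gripper's body (76 mm by 85 mm) begins 54 mm behind the grasp point. The pads swing forward as they close: fully open they stand 13 mm farther back than shut.
Start: joints at [63.312, 4.979, 10.078, 95.1, 0, 90], TCP at [0.247, 0.491, 0.231] pointing down, gripper open.
Joint ranges: [-179.16, 179.16], [-48.56, 103.87], [-65.8, 70.77], [-126.05, 130.52], [-82.76, 87.17], [-180, 180]. Speed limits (degrees/s): [127.2, 127.2, 147.25, 180, 180, 180].

INTERFACE

Orientations are given as [roll, pitch, yaw] about the fixed x, y, z axes, in that order (R = Rz(yaw) Ry(pitch) Rx(roll)).
In Python, from workcell import bot gives the robot as it stands.
- The arm moves only by the tool arm_command, never from a script. Its argument "series" is a list of rows, each a list of 4 numbers: the shift along the tool's x, y, z in m, then the turn about the tool's z in rad. A call has exactly 5 rows; each row is the pose to reach, as a shift and turn from the pose commanded when the call began, along the tool's axes at that moment; what a row does not reach only later rows make up. A row lasts 1/10 s, in which the tool goes at most 50 mm and 8.59 degrees, less where a joint would pass 70% of its speed; a pose out of reach is approached as far as the arm can. A call with a gripper value outside its range is refused whole. "hand" is the finger opening in m, from 0 to 0.0854, set as the call begins (left out, the last holds). The fingers move at their own pace and stop on an object; "grip_force" is the grip in N (left out, the last holds). Time passes only in rows, so rows that repeat a pose let the fingers close, or fill a call up. It gives the time, the measured TCP pose, the force, the opening and the grip force at its end, in the units of the state.
- bot.get_obs(): the state, without advancing time (a new reading comes with each control period).
- bot.camera(name): name is "scene" or "top"; returns a dict with "color" (480x640x3 uint8, blue, green, red), "camera_matrix" (3x3 intrinsics, pixels), "dist_coeffs" ([k1, k2, p1, p2, k3] as OpenCV has them; the pictures are not rectified), "xyz" and "orientation" of the camera in the world. Camera axes: x right, y up, looking along -z (the intrinsics and any distortion apply to the point x, -y, -z); pixel columns grow to the right and rows downward; lengths in m; the calibration is good to about 2 mm. A picture is of the moment at which its call begins. There is no depth.
- bot.job_done(): hands the job in; it is judged then, once.
Trained networks look in the newest picture that a camera, given by its name, has taken for a name from the list of things; names that differ only in an ending like _2 or _b are one class to them, and where a whole thing is asked for, a point or a joint stands for the part that bears it (a point fixed in the world has none). Each returns a list of dicts, best first, with "confidence" (0 to 1); they miss things now and then, are a little off and sometimes report something else, mostly with a low value. They report only what shows in the picture. A call takes as long as a camera call.
- bot.find_in(camera, target): "location" ([column, row] in pixels, amid what is visible of it).
- bot.mark_of(camera, target): "location" ([column, row] in pixels: a listed point, or the origin of a listed thing).
The state is a dict: "time": time; "q": joint angles; "qd": joint speeds; "joint_efforts": joint torques, N m; "ee_pos": TCP position; "tcp_rot": TCP orientation; "wrist_force": force on the tool from outside, world axes, zero at the start; "torque": the same for the moment, N m; "opening": finger opening in m; "grasp_force": force on a finger pad.
Only numpy, scipy, OpenCV 4.12 (cv2) and the standard library are available. Lean on these libraries where they do the work, as an engineer would, in place of code of your own. Each camera call takes 0.05 s, during which the arm holds its last target. There are 200 camera calls.

## Working session

There is one attempt and no reset: what is moved stays moved. The work goes in short steps, Python scripts to look and compute and a tool call to move; the robot and the scene stay as the last step left them, time stands still between calls to the robot, and variables do not carry over. Pictures are saved under pics/ and viewed, at most 10 in all, crops included, and the job is handed in when it is done.

Besides the shell and the picture viewer there is one more tool, called after ">>>" in YAML: its name, and indented under it one key for each argument. arm_command: Moves the arm, as the interface text tells. Its arguments: {"type":"object","properties":{"series":{"type":"array"},"hand":{"type":"number"},"grip_force":{"type":"number"}},"required":["series"]}

```bash
mkdir -p pics; cat > h.py <<'E'
import numpy as np,cv2
from scipy.spatial.transform import Rotation as R
from workcell import bot
def cam(n):
    return bot.camera(n)
def rot(c):
    o=np.array(c["orientation"],float)
    if o.shape==(3,3): return o
    if o.size==4: return R.from_quat(o).as_matrix()
    return R.from_euler('xyz',o,degrees=True).as_matrix()
def ray(c,p):
    u=cv2.undistortPoints(np.array([[p]],float),np.array(c["camera_matrix"]),np.array(c["dist_coeffs"]))[0,0]
    return np.array(c["xyz"]),rot(c)@np.array([u[0],-u[1],-1])
def at(c,p,z):
    o,d=ray(c,p); return o+d*(z-o[2])/d[2]
def proj(c,P):
    q=(np.array(P,float).reshape(-1,3)-np.array(c["xyz"]))@rot(c); q=q*[1,-1,-1]
    return cv2.projectPoints(q,np.zeros(3),np.zeros(3),np.array(c["camera_matrix"]),np.array(c["dist_coeffs"]))[0].reshape(-1,2)
E
python3 - <<'E'
from h import *
np.set_printoptions(precision=4,suppress=True)
Z=dict(case=0,pocket1=.056,deck=.056,cover_ridge=.071,gap=.008,board=0,tallpot_mid=.048,lowpot_mid=.027,figure_mid=.039,dropper_mid=.0425,can_mid=.0625,whitepot_mid=.026,pinkpot_mid=.026)
s=bot.get_obs();print({k:s[k] for k in("time","ee_pos","tcp_rot","opening")})
for n in("top","scene"):
    c=cam(n);cv2.imwrite(f"pics/{n}0.png",c["color"]);print(n,c["xyz"],c["orientation"],c["camera_matrix"][0])
    for k,z in Z.items():
        for m in bot.mark_of(n,k)[:2]:print(k,np.round(m["location"],1),round(m["confidence"],2),at(c,m["location"],z)[:2])
E
```

```text
{'time': 0.0, 'ee_pos': array([0.2469, 0.4912, 0.2306]), 'tcp_rot': array([-179.9231,    0.0012,  153.3132]), 'opening': 0.08538765502197612}
top [ 0.481  -0.0257  0.978 ] [  9.1831   1.2853 -88.7814] [488.8058   0.     326.0403]
case [175.2 308.6] 0.31 [0.4863 0.2987]
deck [334.2 154.5] 0.22 [ 0.7924 -0.0144]
cover_ridge [176.3 309.8] 0.66 [0.4838 0.273 ]
gap [459.  301.2] 0.7 [ 0.5126 -0.2645]
gap [224.7 302.7] 0.19 [0.5002 0.1974]
board [465.2 299.6] 0.93 [ 0.5162 -0.2788]
board [494.9 334. ] 0.5 [ 0.45   -0.3359]
tallpot_mid [224.  303.5] 0.78 [0.4979 0.1895]
lowpot_mid [142.8 313. ] 0.65 [0.476  0.3535]
figure_mid [325.7 280.1] 0.64 [ 0.5469 -0.0025]
dropper_mid [330.6 355.1] 0.69 [ 0.4067 -0.0148]
can_mid [333.5 154.9] 0.69 [ 0.7894 -0.0131]
whitepot_mid [491.7 335.7] 0.61 [ 0.4476 -0.3214]
pinkpot_mid [434.5 328.8] 0.71 [ 0.4587 -0.2123]
scene [1.2675 0.2588 0.7744] [ 43.9111   0.5213 110.8173] [482.7886   0.     314.9815]
deck [495.5 244.5] 0.93 [0.4876 0.3551]
cover_ridge [453.9 228.1] 0.67 [0.485  0.2659]
cover_ridge [219.5 204.8] 0.38 [ 0.5897 -0.232 ]
gap [220.8 203.1] 0.94 [ 0.5224 -0.276 ]
board [221.  203.9] 0.6 [ 0.517  -0.2797]
tallpot_mid [415.6 233.1] 0.8 [0.5034 0.1919]
lowpot_mid [494.7 249.4] 0.63 [0.4716 0.359 ]
figure_mid [322.4 229.9] 0.88 [ 0.5547 -0.002 ]
dropper_mid [334.9 188.7] 0.55 [ 0.4156 -0.0215]
can_mid [271.2 301. ] 0.75 [ 0.7875 -0.0173]
can_mid [412.7 229.2] 0.4 [0.5092 0.1849]
whitepot_mid [217.  174.5] 0.69 [ 0.4457 -0.3256]
pinkpot_mid [321.  225.9] 0.75 [ 0.531 -0.014]
pinkpot_mid [255.  186.8] 0.48 [ 0.4569 -0.2139]
```

View pics/top0.png

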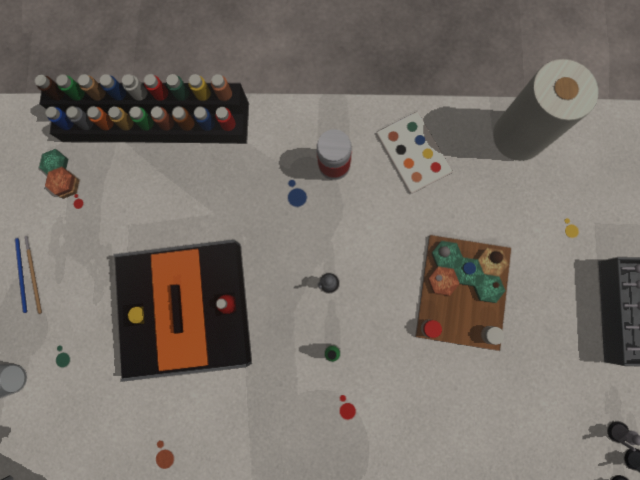

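View pics/scene0.png

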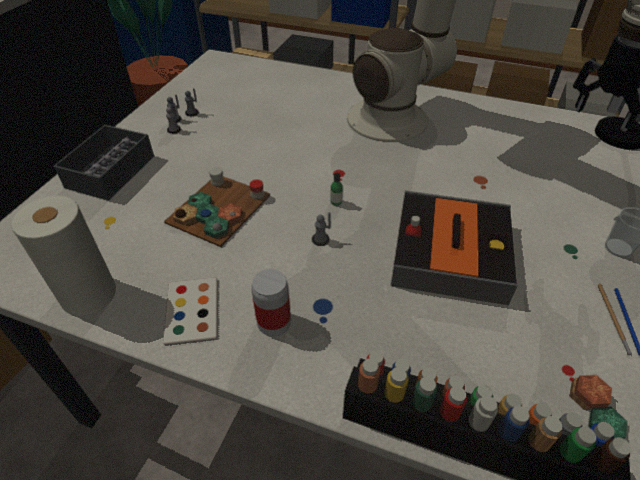

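The top view shows the case at left: the cover is at about (180,310), the red bottle is to its right (225,304) and the yellow pot is to its left (136,315). So the cover has to slide towards world +y. The board is at right, with the gap near (465,299) opening towards the robot. The scene view agrees with this.

```bash
cat >> h.py <<'E'
def rect(c,mask,z):
    mask=cv2.morphologyEx(mask,cv2.MORPH_OPEN,np.ones((3,3)))
    n,l,s,_=cv2.connectedComponentsWithStats(mask); i=1+np.argmax(s[1:,4])
    h=max(cv2.findContours((l==i).astype(np.uint8),cv2.RETR_EXTERNAL,cv2.CHAIN_APPROX_NONE)[0],key=len)[:,0]
    w=np.array([at(c,p,z)[:2] for p in h])*1000
    return cv2.minAreaRect(w.astype(np.float32)),l==i
E
python3 - <<'E'
from h import *
np.set_printoptions(precision=4,suppress=True)
for n in("top","scene"):
    c=cam(n);im=c["color"];hsv=cv2.cvtColor(im,cv2.COLOR_BGR2HSV)
    m=cv2.inRange(hsv,(5,190,120),(16,255,255)); r,_=rect(c,m,.062);print(n,"cover",r)
    p=(470,325) if n=="top" else (232,190); print(hsv[p[1],p[0]],hsv[200,195] if 0 else "")
    m=cv2.inRange(hsv,(4,70,35),(20,200,190)); roi=np.zeros_like(m)
    if n=="top": roi[225:360,405:520]=1
    else: roi[165:250,155:280]=1
    r,l=rect(c,m*roi,.008);print("board",r, cv2.boxPoints(r))
    for t in("board","gap","case","pocket1","deck","cover_ridge"):
        print(t,[(np.round(q["location"],1),round(q["confidence"],2),at(c,q["location"],dict(board=0,gap=.008,case=0,pocket1=.056,deck=.056,cover_ridge=.071)[t])[:2]) for q in bot.mark_of(n,t)[:2]])
    if n=="top":
        a=cv2.resize(im[225:385,100:260],None,fx=2.5,fy=2.5,interpolation=2);b=cv2.resize(im[225:360,405:520],(340,400),interpolation=2)
        cv2.imwrite("pics/crop1.png",np.hstack([a,b]))
E
```

```text
top cover ((485.73724365234375, 272.1707458496094), (216.0295867919922, 90.83335876464844), 7.999616622924805)
[ 12 142 104] 
board ((531.75537109375, -274.25787353515625), (164.43212890625, 203.8046875), 81.82138061523438) [[ 419.1934 -341.1412]
 [ 620.9252 -370.1343]
 [ 644.3173 -207.3746]
 [ 442.5855 -178.3814]]
board [(array([461.6, 298. ]), 0.9, array([ 0.5192, -0.2718])), (array([142.3, 313.4]), 0.22, array([0.475 , 0.3652]))]
gap [(array([461.7, 300.4]), 0.9, array([ 0.5142, -0.2698]))]
case []
pocket1 []
deck [(array([135.8, 315.1]), 0.57, array([0.4719, 0.3552]))]
cover_ridge [(array([176.1, 309.3]), 0.97, array([0.4847, 0.2734])), (array([433.4, 331.2]), 0.44, array([ 0.4554, -0.2014]))]
scene cover ((490.522216796875, 270.2979431152344), (215.16873168945312, 90.07178497314453), 8.566754341125488)
[ 11 151  88] 
board ((517.583984375, -271.3621826171875), (167.868408203125, 166.9853515625), 81.49591064453125) [[ 422.5971 -342.0267]
 [ 587.7465 -366.7205]
 [ 612.5709 -200.6977]
 [ 447.4214 -176.0039]]
board [(array([222.4, 206. ]), 0.87, array([ 0.5228, -0.2728])), (array([320. , 229.3]), 0.27, array([ 0.5169, -0.0217]))]
gap [(array([219.8, 204.7]), 0.81, array([ 0.5284, -0.2755]))]
case []
pocket1 []
deck [(array([495.3, 239.4]), 0.68, array([0.4725, 0.353 ]))]
cover_ridge []
```

View pics/crop1.png

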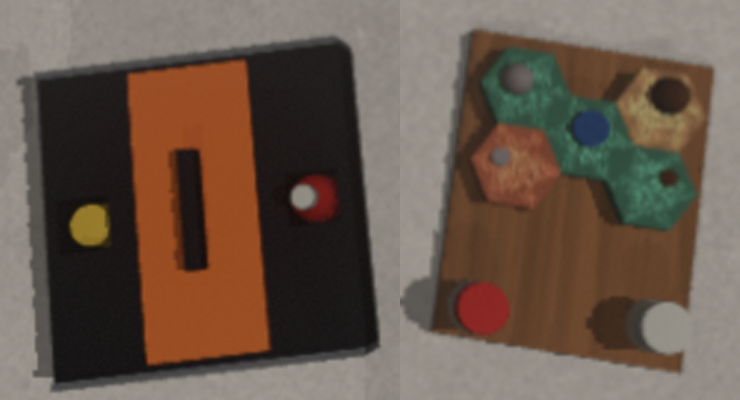

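The crop confirms both fits. The cover centre is at about (0.488, 0.271) with yaw +8.2°. The gap is at about (0.521, -0.272) with yaw -8.2°. I'll move above the ridge now, with tool yaw 8.2° so the fingers close along the case's y.

```bash
cat >> h.py <<'E'
def to(x,y,z,yaw):
    s=bot.get_obs();T=R.from_euler('xyz',s["tcp_rot"],degrees=True).as_matrix()
    d=T.T@(np.array([x,y,z])-s["ee_pos"]); t=-((yaw-s["tcp_rot"][2]+180)%360-180)
    print("t",s["time"],"pos",s["ee_pos"].round(4),s["tcp_rot"].round(1),"F",np.round(s["wrist_force"],1),"open",round(s["opening"],4),"-> shift",d.round(4),"turn",round(np.radians(t),3))
E
python3 -c "
from h import *
to(.488,.271,.16,8.2)"
```

```text
t 2.1 pos [0.247  0.4914 0.2313] [-180.    -0.   153.3] F [ 0.6  0.1 -0.7] open 0.0856 -> shift [-0.3143 -0.0887  0.0713] turn 2.533
```

>>> arm_command:
  series:
    - [-0.03,-0.008,0.007,0.15]
    - [-0.07,-0.02,0.015,0.3]
    - [-0.11,-0.032,0.025,0.45]
    - [-0.15,-0.042,0.035,0.6]
    - [-0.19,-0.053,0.043,0.75]
  hand: 0.045

```text
time: 2.6
ee_pos: [0.3939, 0.3575, 0.1878]
tcp_rot: [180.0, -0.0, 110.0]
wrist_force: [0.3, 0.6, 0.5]
opening: 0.0447
grasp_force: 0.0
```

```bash
python3 -c "
from h import *
to(.488,.271,.16,8.2)"
```

```text
t 2.6 pos [0.3939 0.3575 0.1878] [180.  -0. 110.] F [0.3 0.6 0.5] open 0.0447 -> shift [-0.1134  0.0588  0.0278] turn 1.777
```

>>> arm_command:
  series:
    - [-0.025,0.013,0.006,0.15]
    - [-0.05,0.026,0.012,0.3]
    - [-0.075,0.039,0.018,0.45]
    - [-0.1,0.052,0.024,0.6]
    - [-0.113,0.059,0.028,0.75]

```text
time: 3.1
ee_pos: [0.4888, 0.2717, 0.1597]
tcp_rot: [180.0, 0.0, 66.9]
wrist_force: [-0.9, 0.6, -0.4]
opening: 0.0451
grasp_force: 0.0
```

>>> arm_command:
  series:
    - [0,0,0,0.15]
    - [0,0,0,0.3]
    - [0,0,0,0.45]
    - [0,0,0,0.6]
    - [0,0,0,0.75]

```text
time: 3.6
ee_pos: [0.4972, 0.2541, 0.1602]
tcp_rot: [-179.0, 0.0, 26.5]
wrist_force: [-0.1, -0.6, -0.1]
opening: 0.045
grasp_force: 0.0
```

>>> arm_command:
  series:
    - [0,0,0,0.14]
    - [0,0,0,0.277]
    - [0,0,0,0.277]
    - [0,0,0,0.277]
    - [0,0,0,0.277]

```text
time: 4.1
ee_pos: [0.5235, 0.1611, 0.1604]
tcp_rot: [-176.7, 0.4, 15.4]
wrist_force: [0.5, 0.3, 0.3]
opening: 0.0446
grasp_force: 0.0
```

```bash
python3 - <<'E'
from h import *
to(.488,.271,.066,8.2)
for n in("top","scene"):
    c=cam(n)
    s=bot.get_obs(); p=s["ee_pos"]
    q=proj(c,[p,p-[0,0,.094]])
    im=c["color"].copy()
    cv2.imwrite(f"pics/x.png",im)
    for a,col in zip(q,((255,0,255),(255,255,0))): cv2.drawMarker(im,tuple(int(v) for v in a.round()),col,cv2.MARKER_CROSS,7,1)
    u,v=q[1].astype(int); u=min(max(u,80),560);v=min(max(v,80),400)
    k=cv2.resize(im[v-80:v+80,u-80:u+80],(400,400),interpolation=cv2.INTER_CUBIC)
    globals()[n]=k
cv2.imwrite("pics/a1.png",np.hstack([top,scene]))
E
```

```text
t 4.1 pos [0.5235 0.1611 0.1604] [-176.7    0.4   15.4] F [0.5 0.3 0.3] open 0.0446 -> shift [-0.0044 -0.1097  0.1009] turn 0.126
```

View pics/a1.png

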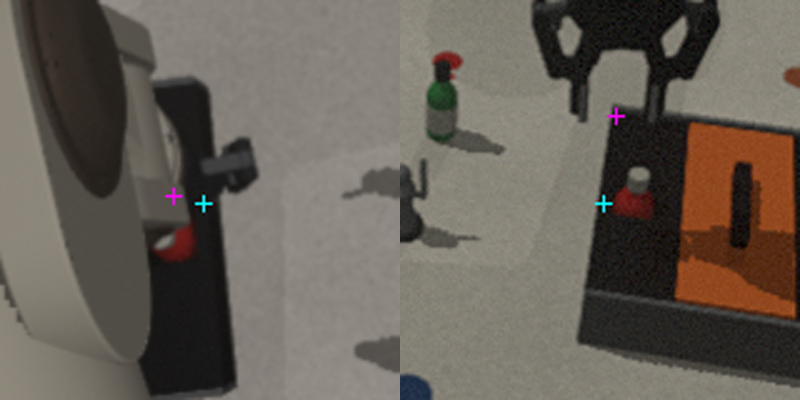

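The rotation has reached J6's limit: the tool is dragged off to the side, over the red bottle in this view. I'll use the half-turned yaw of 188.2° instead.

```bash
python3 - <<'E'
from h import *
print(bot.get_obs()["q"])
to(.488,.271,.18,90)
to(.488,.271,.18,188.2)
E
```

```text
[ 15.45178783   4.14844642   1.29413893  87.52691481   3.33316116
 179.94458726]
t 4.2 pos [0.5233 0.1618 0.1604] [-176.7    0.4   15.5] F [0.1 0.3 1. ] open 0.0449 -> shift [-0.0049 -0.1156 -0.0129] turn -1.3
t 4.2 pos [0.5233 0.1618 0.1604] [-176.7    0.4   15.5] F [0.1 0.3 1. ] open 0.0449 -> shift [-0.0049 -0.1156 -0.0129] turn -3.014
```

>>> arm_command:
  series:
    - [0,-0.02,-0.01,-0.15]
    - [0,-0.04,-0.013,-0.3]
    - [-0.002,-0.06,-0.013,-0.45]
    - [-0.004,-0.08,-0.013,-0.6]
    - [-0.005,-0.1,-0.013,-0.75]

```text
time: 4.7
ee_pos: [0.4914, 0.2577, 0.1793]
tcp_rot: [-177.3, -2.0, 58.9]
wrist_force: [0.5, -0.1, -0.8]
opening: 0.0449
grasp_force: 0.0
```

>>> arm_command:
  series:
    - [0,0,0,-0.15]
    - [0,0,0,-0.3]
    - [0,0,0,-0.45]
    - [0,0,0,-0.6]
    - [0,0,0,-0.75]

```text
time: 5.2
ee_pos: [0.4917, 0.2571, 0.1792]
tcp_rot: [-179.4, -3.3, 101.9]
wrist_force: [0.1, -0.1, 0.6]
opening: 0.0448
grasp_force: 0.0
```

>>> arm_command:
  series:
    - [0,0,0,-0.15]
    - [0,0,0,-0.3]
    - [0,0,0,-0.45]
    - [0,0,0,-0.6]
    - [0,0,0,-0.75]

```text
time: 5.7
ee_pos: [0.4917, 0.257, 0.1792]
tcp_rot: [178.2, -2.8, 144.9]
wrist_force: [-0.3, -0.0, 0.7]
opening: 0.0445
grasp_force: 0.0
```

```bash
python3 - <<'E'
from h import *
print(bot.get_obs()["q"])
to(.488,.271,.14,188.2)
E
```

```text
[25.86864453  4.60240789  3.84429293 89.0245902   3.3683614  61.00341354]
t 5.7 pos [0.4917 0.257  0.1792] [178.2  -2.8 144.9] F [-0.3 -0.   0.7] open 0.0445 -> shift [0.0091 0.008  0.0399] turn -0.755
```

The limit left the tool tilted by about 3.3°, and turns about tool z can't remove that. Running into the opposite J6 limit should give the mirror tilt and cancel it, so I'll try that in free space.

>>> arm_command:
  series:
    - [-0.025,-0.033,-0.01,-0.15]
    - [-0.05,-0.066,-0.02,-0.3]
    - [-0.075,-0.099,-0.02,-0.45]
    - [-0.1,-0.132,-0.02,-0.6]
    - [-0.125,-0.165,-0.02,-0.75]

```text
time: 6.2
ee_pos: [0.498, 0.0508, 0.1881]
tcp_rot: [176.8, -0.9, -173.8]
wrist_force: [0.4, -0.1, 0.2]
opening: 0.045
grasp_force: 0.0
```

>>> arm_command:
  series:
    - [0,0,0,-0.15]
    - [0,0,0,-0.3]
    - [0,0,0,-0.45]
    - [0,0,0,-0.6]
    - [0,0,0,-0.75]

```text
time: 6.7
ee_pos: [0.4981, 0.0522, 0.188]
tcp_rot: [177.0, 1.5, -130.9]
wrist_force: [-0.0, -1.0, -0.6]
opening: 0.045
grasp_force: 0.0
```

>>> arm_command:
  series:
    - [0,0,0,-0.15]
    - [0,0,0,-0.3]
    - [0,0,0,-0.45]
    - [0,0,0,-0.6]
    - [0,0,0,-0.75]

```text
time: 7.2
ee_pos: [0.4981, 0.0523, 0.188]
tcp_rot: [178.8, 3.2, -88.0]
wrist_force: [-0.5, 0.4, -0.3]
opening: 0.0448
grasp_force: 0.0
```

>>> arm_command:
  series:
    - [0,0,0,-0.15]
    - [0,0,0,-0.3]
    - [0,0,0,-0.45]
    - [0,0,0,-0.6]
    - [0,0,0,-0.75]

```text
time: 7.7
ee_pos: [0.4981, 0.0523, 0.188]
tcp_rot: [-178.7, 3.1, -44.9]
wrist_force: [0.1, -0.9, -0.1]
opening: 0.0449
grasp_force: 0.0
```

>>> arm_command:
  series:
    - [0,0,0,-0.15]
    - [0,0,0,-0.3]
    - [0,0,0,-0.45]
    - [0,0,0,-0.6]
    - [0,0,0,-0.7]

```text
time: 8.2
ee_pos: [0.4981, 0.0523, 0.188]
tcp_rot: [-177.0, 1.5, -4.8]
wrist_force: [-0.3, -0.1, 0.4]
opening: 0.045
grasp_force: 0.0
```

```bash
cat >>h.py <<'E'
def tilt():
    s=bot.get_obs();z=R.from_euler('xyz',s["tcp_rot"],degrees=True).as_matrix()[:,2]
    print("t",s["time"],"q",np.round(s["q"],1),"pos",s["ee_pos"].round(3),"rot",s["tcp_rot"].round(1),"tilt deg xy",np.degrees(z[:2]).round(2))
E
python3 -c "
from h import *
tilt()"
```

```text
t 8.2 q [   4.2   -1.4   -1.3   91.1    3.2 -171. ] pos [0.498 0.052 0.188] rot [-177.     1.5   -4.8] tilt deg xy [-1.26  3.13]
```

>>> arm_command:
  series:
    - [0,0,0,-0.15]
    - [0,0,0,-0.2]
    - [0,0,0,-0.25]
    - [0,0,0,-0.3]
    - [0,0,0,-0.35]

```text
time: 8.7
ee_pos: [0.4887, 0.1013, 0.1879]
tcp_rot: [-178.8, 0.5, 10.9]
wrist_force: [-0.6, -0.7, -0.0]
opening: 0.0449
grasp_force: 0.0
```

```bash
python3 -c "
from h import *
tilt()"
```

```text
t 8.7 q [  11.    -2.2   -2.1   90.6    1.2 -179.9] pos [0.489 0.101 0.188] rot [-178.8    0.5   10.9] tilt deg xy [-0.7   1.05]
```

>>> arm_command:
  series:
    - [-0.004,-0.033,0,-0.06]
    - [-0.01,-0.066,0,-0.12]
    - [-0.016,-0.099,0,-0.19]
    - [-0.022,-0.13,0,-0.26]
    - [-0.029,-0.156,0,-0.33]

```text
time: 9.2
ee_pos: [0.4287, 0.2523, 0.1915]
tcp_rot: [-178.8, 0.1, 29.7]
wrist_force: [0.1, 0.2, 0.2]
opening: 0.045
grasp_force: 0.0
```

```bash
python3 -c "
from h import *
tilt()"
```

```text
t 9.2 q [  29.8   -2.8   -2.2   90.6    1.2 -179.9] pos [0.429 0.252 0.191] rot [-1.788e+02  1.000e-01  2.970e+01] tilt deg xy [-0.63  0.98]
```

>>> arm_command:
  series:
    - [0,0,0,-0.04]
    - [0,0,0,-0.08]
    - [0,0,0,-0.11]
    - [0,0,0,-0.11]
    - [0,0,0,-0.11]

```text
time: 9.7
ee_pos: [0.4143, 0.2734, 0.1914]
tcp_rot: [179.9, -0.0, 33.4]
wrist_force: [-0.8, -0.6, 0.4]
opening: 0.0449
grasp_force: 0.0
```

```bash
python3 -c "
from h import *
tilt()"
```

```text
t 9.7 q [ 3.350e+01 -3.000e+00 -2.500e+00  9.050e+01 -1.000e-01 -1.799e+02] pos [0.414 0.273 0.191] rot [179.9  -0.   33.4] tilt deg xy [ 0.05 -0.05]
```

The tilt is cancelled. Now I'll unwind to yaw 188.2° above the ridge.

>>> arm_command:
  series:
    - [0.012,0.009,0.006,0.15]
    - [0.024,0.018,0.012,0.3]
    - [0.036,0.027,0.018,0.45]
    - [0.048,0.036,0.024,0.6]
    - [0.06,0.043,0.031,0.75]

```text
time: 10.2
ee_pos: [0.4891, 0.2698, 0.1603]
tcp_rot: [180.0, -0.1, -10.0]
wrist_force: [-0.2, -0.1, -1.0]
opening: 0.0451
grasp_force: 0.0
```

>>> arm_command:
  series:
    - [0,0,0,0.15]
    - [0,0,0,0.3]
    - [0,0,0,0.45]
    - [0,0,0,0.6]
    - [0,0,0,0.75]

```text
time: 10.7
ee_pos: [0.4884, 0.2699, 0.1604]
tcp_rot: [180.0, -0.1, -53.0]
wrist_force: [0.7, 1.0, -0.3]
opening: 0.0448
grasp_force: 0.0
```

>>> arm_command:
  series:
    - [0,0,0,0.15]
    - [0,0,0,0.3]
    - [0,0,0,0.45]
    - [0,0,0,0.6]
    - [0,0,0,0.75]

```text
time: 11.2
ee_pos: [0.4884, 0.27, 0.1604]
tcp_rot: [-179.9, -0.0, -95.9]
wrist_force: [1.5, 0.5, -0.2]
opening: 0.0448
grasp_force: 0.0
```

>>> arm_command:
  series:
    - [0,0,0,0.15]
    - [0,0,0,0.3]
    - [0,0,0,0.45]
    - [0,0,0,0.6]
    - [0,0,0,0.75]

```text
time: 11.7
ee_pos: [0.4884, 0.2699, 0.1604]
tcp_rot: [-179.9, -0.0, -138.9]
wrist_force: [-0.2, 0.4, -0.2]
opening: 0.0451
grasp_force: 0.0
```

>>> arm_command:
  series:
    - [0,0,0,0.15]
    - [0,0,0,0.3]
    - [0,0,0,0.45]
    - [0,0,0,0.58]
    - [0,0,0,0.58]

```text
time: 12.2
ee_pos: [0.4884, 0.2701, 0.1604]
tcp_rot: [-179.9, 0.0, -171.9]
wrist_force: [-0.3, -0.2, 0.0]
opening: 0.0448
grasp_force: 0.0
```

```bash
python3 - <<'E'
from h import *
tilt()
to(.488,.271,.067,188.2)
k=[]
for n in("top","scene"):
    c=cam(n); p=bot.get_obs()["ee_pos"]; im=c["color"].copy()
    q=proj(c,[p,p-[0,0,.093]])
    for a,col in zip(q,((255,0,255),(255,255,0))): cv2.drawMarker(im,tuple(int(v) for v in a.round()),col,cv2.MARKER_CROSS,5,1)
    u,v=q[1].astype(int); u=min(max(u,60),580);v=min(max(v,60),420)
    k.append(cv2.resize(im[v-60:v+60,u-60:u+60],(400,400),interpolation=cv2.INTER_CUBIC))
cv2.imwrite("pics/a2.png",np.hstack(k))
E
```

```text
t 12.2 q [29.   5.2  2.5 87.3 -0.1 20.9] pos [0.488 0.27  0.16 ] rot [-179.9    0.  -171.9] tilt deg xy [ 0.05 -0.05]
t 12.2 pos [0.4884 0.2701 0.1604] [-179.9    0.  -171.9] F [-0.3 -0.2  0. ] open 0.0448 -> shift [0.0003 0.0011 0.0934] turn -0.001
```

View pics/a2.png

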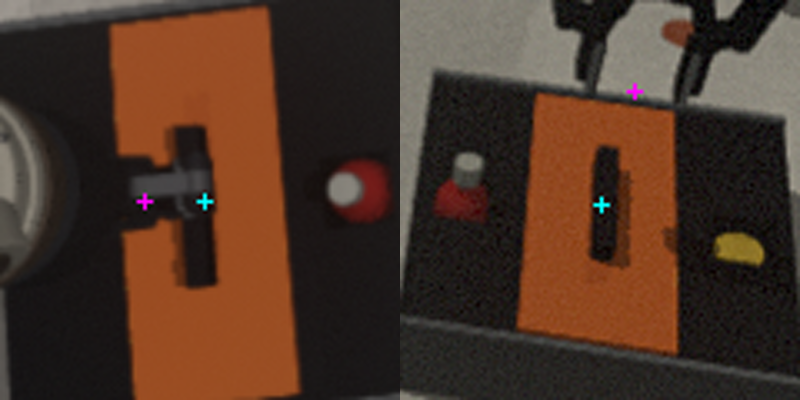

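The projected descent point (cyan) lies on the ridge in both views, with the fingers on either side of it. Descend, close, slide.

>>> arm_command:
  series:
    - [0,0.001,0.03,0]
    - [0,0.001,0.055,0]
    - [0,0.001,0.075,0]
    - [0,0.001,0.088,0]
    - [0,0.001,0.092,0]

```text
time: 12.8
ee_pos: [0.4874, 0.2713, 0.0671]
tcp_rot: [-179.9, -0.1, -171.6]
wrist_force: [0.9, 0.2, 0.8]
opening: 0.0448
grasp_force: 0.0
```

>>> arm_command:
  series:
    - [0,0,0,0]
    - [0,0,0,0]
    - [0,0,0,0]
    - [0,0,0,0]
    - [0,0,0,0]
  hand: 0.0
  grip_force: 20

```text
time: 13.3
ee_pos: [0.4884, 0.2722, 0.0697]
tcp_rot: [-180.0, 0.1, -171.7]
wrist_force: [0.2, 0.4, 6.2]
opening: 0.0132
grasp_force: 23.1
```

```bash
python3 -c "
from h import *
tilt();to(.488,.271,.067,188.2)"
```

```text
t 13.3 q [29.2  6.  -6.7 77.2 -0.1 20.8] pos [0.488 0.272 0.07 ] rot [-1.800e+02  1.000e-01 -1.717e+02] tilt deg xy [0.15 0.01]
t 13.3 pos [0.4884 0.2722 0.0697] [-1.800e+02  1.000e-01 -1.717e+02] F [0.2 0.4 6.2] open 0.0132 -> shift [ 0.0006 -0.0011  0.0027] turn 0.002
```

>>> arm_command:
  series:
    - [0,0.004,-0.001,0]
    - [0,0.012,-0.001,0]
    - [0,0.022,-0.001,0]
    - [0,0.034,-0.001,0]
    - [0,0.046,-0.001,0]

```text
time: 13.8
ee_pos: [0.4811, 0.3185, 0.0697]
tcp_rot: [-179.9, 0.1, -171.7]
wrist_force: [1.1, -4.2, 4.8]
opening: 0.0133
grasp_force: 23.0
```

>>> arm_command:
  series:
    - [0,0.012,0,0]
    - [0,0.024,0,0]
    - [0,0.034,0,0]
    - [0,0.042,0,0]
    - [0,0.046,0,0]

```text
time: 14.3
ee_pos: [0.4743, 0.3643, 0.0697]
tcp_rot: [-179.9, 0.1, -171.6]
wrist_force: [1.2, -5.1, 5.7]
opening: 0.0133
grasp_force: 23.1
```

>>> arm_command:
  series:
    - [0,0,0,0]
    - [0,0,0,0]
    - [0,0,0,0]
    - [0,0,0,0]
    - [0,0,0,0]
  hand: 0.045

```text
time: 14.8
ee_pos: [0.4745, 0.3628, 0.0693]
tcp_rot: [-180.0, 0.0, -171.7]
wrist_force: [0.9, -0.1, -0.1]
opening: 0.0451
grasp_force: 0.0
```

```bash
python3 - <<'E'
from h import *
tilt()
c=cam("scene");im=c["color"]
Z=dict(pocket1=.056,tile_mid=.030,greentile_mid=.030,jar_mid=.027,cover_ridge=.071)
for k,z in Z.items():
    for m in bot.mark_of("scene",k)[:2]:print(k,np.round(m["location"],1),round(m["confidence"],2),at(c,m["location"],z)[:2].round(4))
m=cv2.inRange(cv2.cvtColor(im,cv2.COLOR_BGR2HSV),(5,190,100),(16,255,255));print(rect(c,m,.062)[0])
E
```

```text
t 14.8 q [37.4 11.3 -0.8 77.9 -0.1 29.1] pos [0.474 0.363 0.069] rot [-180.     0.  -171.7] tilt deg xy [ 0.04 -0.04]
pocket1 [455.4 233.2] 0.74 [0.4829 0.2717]
tile_mid [447.3 272.8] 0.5 [0.5754 0.2759]
greentile_mid [451.2 217. ] 0.47 [0.4051 0.2545]
jar_mid [450.2 245.2] 0.49 [0.4921 0.2679]
cover_ridge [501.6 237.4] 0.6 [0.4787 0.3625]
((499.04443359375, 366.406494140625), (171.04904174804688, 90.80888366699219), 8.415205001831055)
```

>>> arm_command:
  series:
    - [0,0,-0.015,0]
    - [0,0,-0.04,0]
    - [0.03,0,-0.08,0]
    - [0.06,0,-0.11,0]
    - [0.1,0,-0.12,0]

```text
time: 15.6
ee_pos: [0.3758, 0.349, 0.1938]
tcp_rot: [179.9, 0.3, -171.7]
wrist_force: [-0.7, 0.5, 0.6]
opening: 0.0448
grasp_force: 0.0
```

>>> arm_command:
  series:
    - [0.03,0,0,0]
    - [0.06,0,0,0]
    - [0.06,0,0,0]
    - [0.06,0,0,0]
    - [0.06,0,0,0]

```text
time: 16.1
ee_pos: [0.3167, 0.34, 0.1898]
tcp_rot: [-180.0, 0.1, -171.7]
wrist_force: [0.3, 0.1, -0.2]
opening: 0.045
grasp_force: 0.0
```

```bash
python3 - <<'E'
from h import *
tilt(); K=[]
for n in("top","scene"):
    c=cam(n);im=c["color"]
    Z=dict(pocket1=.056,tile_mid=.030,greentile_mid=.030,jar_mid=.027)
    for k,z in Z.items():
        for m in bot.mark_of(n,k)[:2]:print(n,k,np.round(m["location"],1),round(m["confidence"],2),at(c,m["location"],z)[:2].round(4))
    m=cv2.inRange(cv2.cvtColor(im,cv2.COLOR_BGR2HSV),(5,190,100),(16,255,255));print(rect(c,m,.062)[0])
    u,v=(proj(c,[.52,.285,.05])[0]).astype(int);print(u,v)
    K.append(cv2.resize(im[v-50:v+50,u-50:u+50],(400,400),interpolation=cv2.INTER_CUBIC))
cv2.imwrite("pics/a3.png",np.hstack(K))
E
```

```text
t 16.1 q [47.1 -7.4 -6.7 90.7 -0.1 38.8] pos [0.317 0.34  0.19 ] rot [-1.800e+02  1.000e-01 -1.717e+02] tilt deg xy [ 0.09 -0.01]
top pocket1 [178.5 306. ] 0.93 [0.491  0.2742]
top tile_mid [185.4 274.4] 0.81 [0.553 0.273]
top tile_mid [128.5 315.7] 0.74 [0.4701 0.3803]
top greentile_mid [185.6 346.6] 0.94 [0.4144 0.2638]
top jar_mid [181.9 308.9] 0.67 [0.4859 0.2765]
((471.4178466796875, 364.47308349609375), (215.6888427734375, 90.79764556884766), 8.08975601196289)
174 290
scene pocket1 [457.2 237.9] 0.62 [0.4957 0.2776]
scene tile_mid [450.  273.4] 0.65 [0.5751 0.2813]
scene greentile_mid [453.4 219.2] 0.57 [0.4107 0.2604]
scene jar_mid [453.1 243. ] 0.44 [0.4833 0.2726]
scene jar_mid [222.1 203.1] 0.26 [ 0.5398 -0.2599]
((476.66339111328125, 363.08343505859375), (215.8659210205078, 90.41707611083984), 8.342541694641113)
458 248
```

View pics/a3.png

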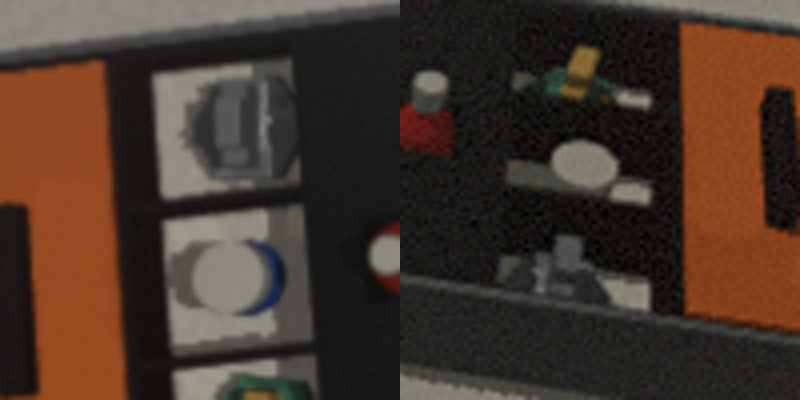

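The cover now lies at about (0.474, 0.364), moved about 93 mm. The grey tile is in the far pocket, around (182,271) in the top view; the jar is in the middle pocket and the green tile in the near one. I'll refine the tile pose with an overlay.

```bash
cat >>h.py <<'E'
OFF=dict(top=np.array([.0026,-.0007,0]),scene=np.array([-.0026,.0007,0]))
def edges(x,y,z0,yaw):
    r=R.from_euler('z',yaw,degrees=True).as_matrix();E=[]
    a=np.radians(30+60*np.arange(7));h=.0255/np.cos(np.pi/6)
    for z in(0,.014):E.append(np.c_[h*np.cos(a),h*np.sin(a),0*a+z])
    for L,z in((.04,.014),(.04,.034),(.024,.034),(.024,.044)):
        E.append(np.array([[i*L/2,j*.006,z] for i,j in((1,1),(1,-1),(-1,-1),(-1,1),(1,1))]))
    return [e@r.T+[x,y,z0] for e in E]
def overlay(n,c,poses,u,v,w,s):
    im=cv2.resize(c["color"][v-w:v+w,u-w:u+w],(s,s),interpolation=cv2.INTER_CUBIC);im=cv2.convertScaleAbs(im,alpha=1.6);raw=im.copy()
    for p,col in poses:
        for e in edges(*p):
            q=(proj(c,e-OFF[n])-[u-w,v-w]+.5)*s/(2*w)-.5
            cv2.polylines(im,[(q*16).round().astype(np.int32)],False,col,1,cv2.LINE_AA,4)
    return np.hstack([raw,im])
E
python3 - <<'E'
from h import *
T=cam("top");S=cam("scene")
a=at(T,(181.75,270.5),.052)+OFF["top"];b=at(S,(450,259.75),.052)+OFF["scene"];print(a,b)
p=[((.562,.276,.008,8),(0,255,0))]
cv2.imwrite("pics/a4.png",np.vstack([overlay("top",T,p,184,271,22,300),overlay("scene",S,p,450,268,22,300)]))
E
```

```text
[0.56123288 0.27296716 0.052     ] [0.55654418 0.27498898 0.052     ]
```

View pics/a4.png

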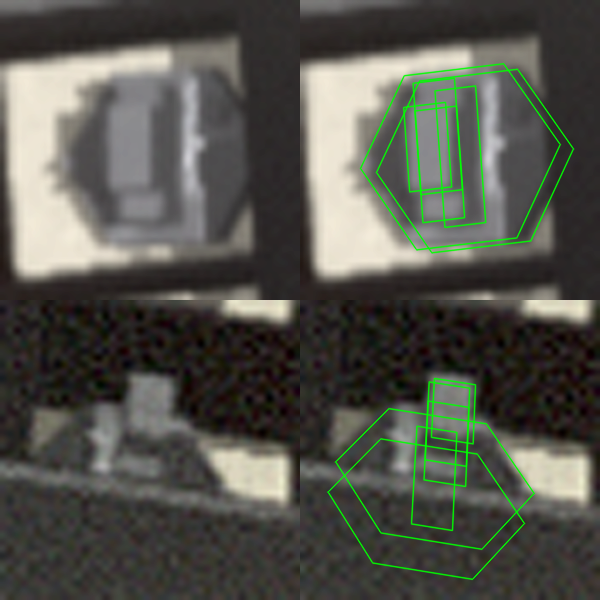

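The overlay matches: the grey tile is at about (0.5615, 0.2757) with yaw near 6°. The pocket leaves enough room if I open the hand to only 30 mm.

```bash
python3 -c "
from h import *
to(.5615,.2757,.13,186)"
```

```text
t 16.7 pos [0.3161 0.3398 0.1892] [-179.9    0.  -171.7] F [0.3 0.1 0.7] open 0.045 -> shift [-0.2335 -0.0989  0.0595] turn 0.041
```

>>> arm_command:
  series:
    - [-0.046,-0.02,0,0.02]
    - [-0.092,-0.04,0.01,0.041]
    - [-0.138,-0.06,0.025,0.041]
    - [-0.184,-0.08,0.045,0.041]
    - [-0.22,-0.094,0.058,0.041]
  hand: 0.03
  grip_force: 40

```text
time: 17.2
ee_pos: [0.5493, 0.2776, 0.1307]
tcp_rot: [-180.0, 0.1, -174.0]
wrist_force: [0.0, 0.8, 0.3]
opening: 0.0299
grasp_force: 0.0
```

>>> arm_command:
  series:
    - [-0.0135,-0.005,0.0015,0]
    - [-0.0135,-0.005,0.0015,0]
    - [-0.0135,-0.005,0.0015,0]
    - [-0.0135,-0.005,0.0015,0]
    - [-0.0135,-0.005,0.0015,0]

```text
time: 17.7
ee_pos: [0.5606, 0.2758, 0.1312]
tcp_rot: [-180.0, 0.1, -173.9]
wrist_force: [0.4, 0.6, -0.0]
opening: 0.03
grasp_force: 0.0
```

```bash
python3 -c "
from h import *
to(.5615,.2757,.027,186)"
```

```text
t 17.7 pos [0.5606 0.2758 0.1312] [-1.800e+02  1.000e-01 -1.739e+02] F [ 0.4  0.6 -0. ] open 0.03 -> shift [-0.0007 -0.0002  0.1042] turn 0.001
```

>>> arm_command:
  series:
    - [0,0,0.025,0]
    - [0,0,0.055,0]
    - [0,0,0.08,0]
    - [0,0,0.095,0]
    - [0,0,0.103,0]

```text
time: 18.2
ee_pos: [0.5607, 0.2751, 0.0263]
tcp_rot: [-179.9, -0.0, -174.0]
wrist_force: [0.2, 0.7, -0.8]
opening: 0.0298
grasp_force: 0.0
```

>>> arm_command:
  series:
    - [0,0,0,0]
    - [0,0,0,0]
    - [0,0,0,0]
    - [0,0,0,0]
    - [0,0,0,0]
  hand: 0.0

```text
time: 18.7
ee_pos: [0.5617, 0.2751, 0.0276]
tcp_rot: [-180.0, 0.1, -174.0]
wrist_force: [0.9, 0.3, -1.5]
opening: 0.0108
grasp_force: 43.8
```

```bash
python3 -c "
from h import *
tilt();to(.5615,.2757,.15,172)"
```

```text
t 18.7 q [26.1 16.   0.2 74.1 -0.1 20.1] pos [0.562 0.275 0.028] rot [-1.80e+02  1.00e-01 -1.74e+02] tilt deg xy [ 0.09 -0.02]
t 18.7 pos [0.5617 0.2751 0.0276] [-1.80e+02  1.00e-01 -1.74e+02] F [ 0.9  0.3 -1.5] open 0.0108 -> shift [-0.      0.0006 -0.1224] turn 0.244
```

>>> arm_command:
  series:
    - [0,0,-0.015,0]
    - [0,0,-0.045,0]
    - [0,0,-0.08,0]
    - [0,0,-0.11,0]
    - [0,0,-0.125,0]

```text
time: 19.2
ee_pos: [0.5622, 0.2754, 0.1564]
tcp_rot: [180.0, 0.3, -174.0]
wrist_force: [0.6, 0.4, 0.1]
opening: 0.0112
grasp_force: 43.8
```

>>> arm_command:
  series:
    - [0.005,-0.02,0,0]
    - [0.014,-0.06,0,0.02]
    - [0.024,-0.105,0,0.05]
    - [0.034,-0.15,0,0.08]
    - [0.044,-0.195,0,0.1]

```text
time: 19.7
ee_pos: [0.5373, 0.075, 0.1521]
tcp_rot: [-179.9, 0.0, -179.8]
wrist_force: [1.3, -0.3, -0.8]
opening: 0.011
grasp_force: 43.9
```

```bash
python3 -c "
from h import *
to(.497,-.2684,.10,171.8)"
```

```text
t 19.7 pos [0.5373 0.075  0.1521] [-179.9    0.  -179.8] F [ 1.3 -0.3 -0.8] open 0.011 -> shift [ 0.0416 -0.3432  0.0524] turn 0.147
```

>>> arm_command:
  series:
    - [0.005,-0.04,0,0.03]
    - [0.011,-0.085,0,0.06]
    - [0.017,-0.13,0,0.09]
    - [0.022,-0.175,0,0.12]
    - [0.027,-0.22,0,0.147]

```text
time: 20.2
ee_pos: [0.5112, -0.1453, 0.1525]
tcp_rot: [-180.0, 0.1, 171.8]
wrist_force: [2.0, -0.3, -2.1]
opening: 0.0112
grasp_force: 43.9
```

>>> arm_command:
  series:
    - [-0.003,-0.04,0.005,0]
    - [-0.003,-0.08,0.015,0]
    - [-0.003,-0.11,0.03,0]
    - [-0.003,-0.12,0.045,0]
    - [-0.003,-0.123,0.05,0]

```text
time: 20.7
ee_pos: [0.4963, -0.2662, 0.1003]
tcp_rot: [180.0, -0.1, 171.7]
wrist_force: [-0.9, 0.6, -1.3]
opening: 0.0111
grasp_force: 44.0
```

```bash
python3 - <<'E'
from h import *
tilt();to(.497,-.2684,.03,171.8)
p=bot.get_obs()["ee_pos"]; K=[]
for n in ("top","scene"):
    c=cam(n)
    ps=[((p[0],p[1],p[2]-.0196,-8.2),(0,255,0)),((.5217,-.272,.008,-8.2),(0,0,255))]
    u,v=proj(c,[.515,-.268,.04])[0].astype(int)
    K.append(overlay(n,c,ps,u,v,35,300))
cv2.imwrite("pics/a5.png",np.vstack(K))
E
```

```text
t 20.7 q [-28.2   6.3  -3.   80.8  -0.  -19.9] pos [ 0.496 -0.266  0.1  ] rot [ 1.800e+02 -1.000e-01  1.717e+02] tilt deg xy [-0.09  0.04]
t 20.7 pos [ 0.4963 -0.2662  0.1003] [ 1.800e+02 -1.000e-01  1.717e+02] F [-0.9  0.6 -1.3] open 0.0111 -> shift [-0.0011 -0.0021  0.0703] turn -0.001
```

View pics/a5.png

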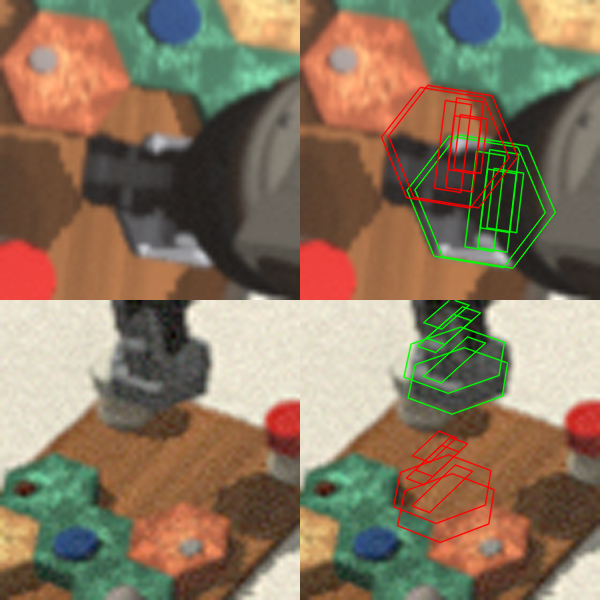

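In both views the held tile matches the green model. The red gap estimate looks about 2 mm too far to +y, because it overlaps the orange tile. I'll shift by -2 mm in y, set the tile down outside the notch and slide it to about 5 mm short. Then I'll release it and push it home with closed fingers, so the notch can centre it.

>>> arm_command:
  series:
    - [0,-0.004,0.02,0]
    - [0,-0.004,0.045,0]
    - [0,-0.004,0.06,0]
    - [0,-0.004,0.068,0]
    - [0,-0.004,0.071,0]

```text
time: 21.3
ee_pos: [0.497, -0.2691, 0.0312]
tcp_rot: [-180.0, 0.0, 171.9]
wrist_force: [0.2, 0.3, -1.0]
opening: 0.0113
grasp_force: 44.0
```

>>> arm_command:
  series:
    - [0,0,0.0005,0]
    - [-0.004,0,0.0005,0]
    - [-0.008,0,0.0005,0]
    - [-0.012,0,0.0005,0]
    - [-0.016,0,0.0005,0]

```text
time: 21.8
ee_pos: [0.5133, -0.2723, 0.0312]
tcp_rot: [-180.0, 0.1, 171.8]
wrist_force: [-0.1, 0.0, -0.7]
opening: 0.011
grasp_force: 44.0
```

```bash
python3 -c "
from h import *
tilt();to(.5205,-.2735,.0276,171.8)"
```

```text
t 21.8 q [-27.9  10.   -6.6  73.4  -0.  -19.8] pos [ 0.513 -0.272  0.031] rot [-1.800e+02  1.000e-01  1.718e+02] tilt deg xy [ 0.07 -0.06]
t 21.8 pos [ 0.5133 -0.2723  0.0312] [-1.800e+02  1.000e-01  1.718e+02] F [-0.1  0.  -0.7] open 0.011 -> shift [-0.0073 -0.0002  0.0036] turn 0.0
```

>>> arm_command:
  series:
    - [0,0,0.001,0]
    - [0,0,0.002,0]
    - [0,0,0.003,0]
    - [0,0,0.0035,0]
    - [0,0,0.0035,0]

```text
time: 22.3
ee_pos: [0.5126, -0.2721, 0.0274]
tcp_rot: [-180.0, 0.1, 171.8]
wrist_force: [-0.0, -0.0, -0.0]
opening: 0.0113
grasp_force: 44.0
```

>>> arm_command:
  series:
    - [-0.0005,0,0,0]
    - [-0.001,0,0,0]
    - [-0.0015,0,0,0]
    - [-0.002,0,0,0]
    - [-0.002,0,0,0]

```text
time: 22.8
ee_pos: [0.5148, -0.2724, 0.0274]
tcp_rot: [-180.0, 0.1, 171.8]
wrist_force: [-0.5, 0.8, 1.1]
opening: 0.0112
grasp_force: 44.1
```

>>> arm_command:
  series:
    - [0,0,0,0]
    - [0,0,0,0]
    - [0,0,0,0]
    - [0,0,0,0]
    - [0,0,0,0]
  hand: 0.03

```text
time: 23.3
ee_pos: [0.5147, -0.2724, 0.0274]
tcp_rot: [-180.0, 0.1, 171.8]
wrist_force: [0.8, -0.2, -0.0]
opening: 0.0303
grasp_force: 0.0
```

>>> arm_command:
  series:
    - [0,0,-0.01,0]
    - [0,0,-0.03,0]
    - [0,0,-0.05,0]
    - [0.02,0,-0.06,0]
    - [0.045,0,-0.06,0]

```text
time: 23.8
ee_pos: [0.471, -0.2664, 0.0899]
tcp_rot: [-179.9, 0.2, 171.9]
wrist_force: [-0.4, -0.6, -0.3]
opening: 0.03
grasp_force: 0.0
```

>>> arm_command:
  series:
    - [0,0,0,0]
    - [0,0,0.01,0]
    - [0,0,0.03,0]
    - [0,0,0.05,0]
    - [0,0,0.059,0]
  hand: 0.0

```text
time: 24.3
ee_pos: [0.4698, -0.2655, 0.0258]
tcp_rot: [180.0, -0.1, 171.8]
wrist_force: [-0.4, -0.5, -0.1]
opening: 0.0
grasp_force: 0.0
```

```bash
python3 - <<'E'
from h import *
tilt();to(.5205-.031*.99,-.2735+.031*.143,.0285,171.8)
K=[]
for n in ("top","scene"):
    c=cam(n)
    ps=[((.5150,-.2724,.008,-8.2),(0,255,0))]
    u,v=proj(c,[.515,-.268,.03])[0].astype(int)
    K.append(overlay(n,c,ps,u,v,35,300))
cv2.imwrite("pics/a6.png",np.vstack(K))
E
```

```text
t 24.3 q [-29.5   4.8 -12.9  72.4  -0.  -21.3] pos [ 0.47  -0.265  0.026] rot [ 1.800e+02 -1.000e-01  1.718e+02] tilt deg xy [-0.09  0.04]
t 24.3 pos [ 0.4698 -0.2655  0.0258] [ 1.800e+02 -1.000e-01  1.718e+02] F [-0.4 -0.5 -0.1] open 0.0 -> shift [-0.0203 -0.0007 -0.0027] turn 0.001
```

View pics/a6.png

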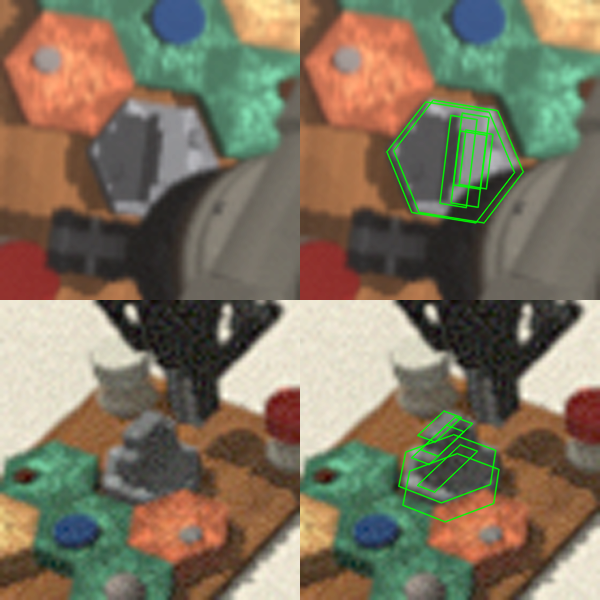

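The tile stands flat and correctly turned in the mouth of the notch, roughly 5-7 mm short and evenly spaced on both sides. Now I'll push on the wall's end with the closed fingers.

>>> arm_command:
  series:
    - [0,-0.0005,-0.002,0]
    - [-0.005,-0.0005,-0.002,0]
    - [-0.01,-0.0005,-0.002,0]
    - [-0.014,-0.0005,-0.002,0]
    - [-0.016,-0.0005,-0.002,0]

```text
time: 24.9
ee_pos: [0.4865, -0.2689, 0.0306]
tcp_rot: [-180.0, 0.1, 171.8]
wrist_force: [-0.8, 0.8, 0.4]
opening: 0.0002
grasp_force: 0.3
```

>>> arm_command:
  series:
    - [-0.001,0,0,0]
    - [-0.002,0,0,0]
    - [-0.003,0,0,0]
    - [-0.004,0,0,0]
    - [-0.004,0,0,0]

```text
time: 25.4
ee_pos: [0.4889, -0.2695, 0.0304]
tcp_rot: [-179.9, -0.1, 171.8]
wrist_force: [-6.5, -1.2, 3.7]
opening: -0.0002
grasp_force: 2.9
```

>>> arm_command:
  series:
    - [-0.001,0,0,0]
    - [-0.002,0,0,0]
    - [-0.002,0,0,0]
    - [-0.002,0,0,0]
    - [-0.002,0,0,0]

```text
time: 25.9
ee_pos: [0.4899, -0.2701, 0.0304]
tcp_rot: [-179.9, -0.2, 171.8]
wrist_force: [-11.9, -2.3, 6.1]
opening: -0.0001
grasp_force: 5.6
```

```bash
python3 -c "
from h import *
tilt();to(.4889,-.2695,.03,171.8)"
```

```text
t 25.9 q [-28.8   7.3  -9.7  73.1  -0.2 -20.5] pos [ 0.49 -0.27  0.03] rot [-179.9   -0.2  171.8] tilt deg xy [-0.17 -0.1 ]
t 25.9 pos [ 0.4899 -0.2701  0.0304] [-179.9   -0.2  171.8] F [-11.9  -2.3   6.1] open -0.0001 -> shift [0.0011 0.0005 0.0004] turn -0.001
```

Contact is stiff now, at 12 N. I'll back off, clear the view and check.

>>> arm_command:
  series:
    - [0.008,0,0,0]
    - [0.02,0,0,0]
    - [0.025,0,-0.03,0]
    - [0.025,0,-0.07,0]
    - [0.025,0.02,-0.11,0]

```text
time: 26.4
ee_pos: [0.4687, -0.2468, 0.1413]
tcp_rot: [-180.0, 0.0, 171.7]
wrist_force: [0.5, 0.9, 0.3]
opening: -0.0001
grasp_force: 0.0
```

>>> arm_command:
  series:
    - [0.02,0.04,0,0]
    - [0.06,0.07,0,0]
    - [0.09,0.1,0,0]
    - [0.12,0.13,0,0]
    - [0.12,0.15,0,0]

```text
time: 26.9
ee_pos: [0.3695, -0.079, 0.1404]
tcp_rot: [-180.0, 0.1, 171.8]
wrist_force: [2.9, -0.5, -0.6]
opening: 0.0001
grasp_force: 0.0
```

```bash
python3 - <<'E'
from h import *
from scipy.optimize import minimize
tilt()
K=[]
for n in ("top","scene"):
    c=cam(n)
    ps=[((.5205,-.2735,.008,-8.2),(0,255,0))]
    u,v=proj(c,[.525,-.270,.025])[0].astype(int)
    K.append(overlay(n,c,ps,u,v,25,300))
    for k,z in dict(tile_mid=.03,gap=.008,whitepot_mid=.026,pinkpot_mid=.026).items():
        for m in bot.mark_of(n,k)[:1]:print(n,k,round(m["confidence"],2),(at(c,m["location"],z)+OFF[n])[:2].round(4))
cv2.imwrite("pics/a7.png",np.vstack(K))
E
```

```text
t 26.9 q [-12.1 -19.9 -22.2  87.5  -0.   -3.9] pos [ 0.37  -0.079  0.14 ] rot [-1.800e+02  1.000e-01  1.718e+02] tilt deg xy [ 0.11 -0.03]
top tile_mid 0.74 [ 0.4057 -0.023 ]
top whitepot_mid 0.86 [ 0.4495 -0.3248]
top pinkpot_mid 0.77 [ 0.458  -0.2082]
scene tile_mid 0.82 [ 0.5276 -0.2671]
scene gap 0.7 [ 0.5102 -0.2729]
scene whitepot_mid 0.66 [ 0.464 -0.315]
scene pinkpot_mid 0.61 [ 0.4629 -0.2164]
```

View pics/a7.png

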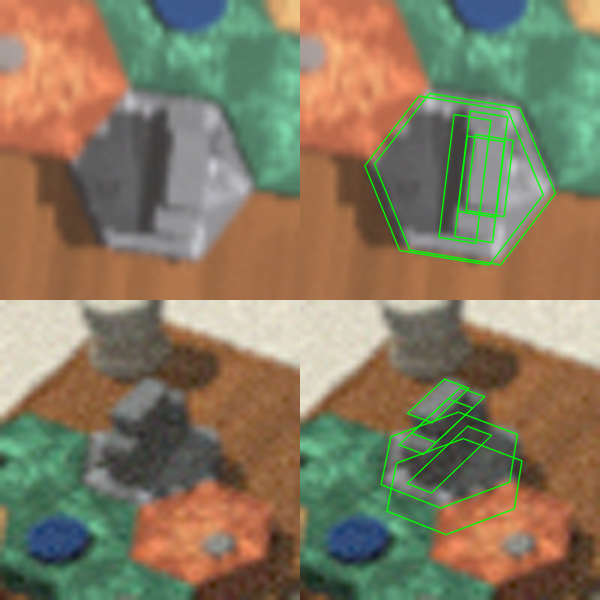

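The tile looks home: both views show no wood between it and the orange, central green and right green tiles, and its position agrees with the estimate. I'll make one more firm push, low on the base's rear flat, so it is fully seated without tipping.

```bash
python3 -c "
from h import *
to(.466,-.2656,.09,171.8)"
```

```text
t 27.4 pos [ 0.3724 -0.0812  0.1399] [-180.     0.   171.8] F [-0.9 -0.4  1.1] open 0.0001 -> shift [-0.119  -0.1691  0.0501] turn -0.001
```

>>> arm_command:
  series:
    - [-0.025,-0.035,0,0]
    - [-0.055,-0.075,0,0]
    - [-0.085,-0.115,0.01,0]
    - [-0.11,-0.15,0.03,0]
    - [-0.119,-0.169,0.05,0]

```text
time: 27.9
ee_pos: [0.4674, -0.2683, 0.089]
tcp_rot: [-179.9, 0.1, 171.7]
wrist_force: [-0.6, 0.6, -0.7]
opening: -0.0003
grasp_force: 0.0
```

>>> arm_command:
  series:
    - [0,0,0.02,0]
    - [0,0,0.045,0]
    - [0,0,0.06,0]
    - [0,0,0.07,0]
    - [0,0,0.074,0]

```text
time: 28.4
ee_pos: [0.466, -0.2648, 0.0156]
tcp_rot: [-180.0, 0.0, 171.8]
wrist_force: [-1.2, 0.6, -0.7]
opening: -0.0
grasp_force: 0.0
```

```bash
python3 -c "
from h import *
to(.5206-.0365*.99,-.2735+.0365*.143,.015,171.8)"
```

```text
t 28.4 pos [ 0.466  -0.2648  0.0156] [-180.     0.   171.8] F [-1.2  0.6 -0.7] open -0.0 -> shift [-0.0188 -0.0008  0.0006] turn 0.0
```

>>> arm_command:
  series:
    - [-0.005,-0.001,0,0]
    - [-0.01,-0.001,0,0]
    - [-0.014,-0.001,0,0]
    - [-0.017,-0.001,0,0]
    - [-0.019,-0.001,0,0]

```text
time: 28.9
ee_pos: [0.4849, -0.2687, 0.0167]
tcp_rot: [-179.9, 0.0, 171.8]
wrist_force: [-7.7, -0.4, 4.7]
opening: 0.0001
grasp_force: 3.4
```

>>> arm_command:
  series:
    - [-0.001,0,0,0]
    - [-0.002,0,0,0]
    - [-0.003,0,0,0]
    - [-0.004,0,0,0]
    - [-0.004,0,0,0]

```text
time: 29.4
ee_pos: [0.4857, -0.2691, 0.0165]
tcp_rot: [-179.9, -0.3, 171.8]
wrist_force: [-19.1, 0.6, 12.2]
opening: 0.0004
grasp_force: 9.5
```

The contact is firm: 4 mm commanded gave only 0.8 mm of motion at 19 N. The tile is seated, so retreat.

>>> arm_command:
  series:
    - [0.008,0,0,0]
    - [0.018,0,0,0]
    - [0.022,0,-0.03,0]
    - [0.022,0,-0.07,0]
    - [0.022,0.02,-0.11,0]

```text
time: 29.9
ee_pos: [0.469, -0.2469, 0.1273]
tcp_rot: [-180.0, 0.0, 171.7]
wrist_force: [0.5, 0.2, 0.8]
opening: 0.0002
grasp_force: 0.0
```

>>> arm_command:
  series:
    - [0.02,0.04,0,0]
    - [0.06,0.07,0,0]
    - [0.09,0.1,0,0]
    - [0.12,0.13,0,0]
    - [0.12,0.15,0,0]

```text
time: 30.4
ee_pos: [0.3698, -0.079, 0.1265]
tcp_rot: [-180.0, 0.1, 171.8]
wrist_force: [1.8, -0.4, -0.6]
opening: 0.0001
grasp_force: 0.0
```

```bash
python3 - <<'E'
from h import *
a=cv2.imread("pics/a7.png")
K=[]
for n in ("top","scene"):
    c=cam(n);u,v=proj(c,[.525,-.270,.025])[0].astype(int);K.append(overlay(n,c,[],u,v,25,300))
d=cv2.absdiff(np.vstack(K)[:,:300],a[:,:300]).mean(2);print("mean/99% change vs last look",d[:300].mean(),np.percentile(d[:300],99),d[300:].mean(),np.percentile(d[300:],99))
im=c["color"];m=cv2.inRange(cv2.cvtColor(im,cv2.COLOR_BGR2HSV),(5,190,100),(16,255,255));print(rect(c,m,.062)[0])
tilt()
E
```

```text
mean/99% change vs last look 3.2946333333333335 32.0 5.336803703703703 21.666666666666668
((476.2618713378906, 363.975341796875), (216.63418579101562, 90.03730773925781), 7.56977653503418)
t 30.5 q [-12.  -19.6 -23.6  85.9  -0.   -4. ] pos [ 0.372 -0.079  0.127] rot [-180.     0.2  172. ] tilt deg xy [ 0.17 -0.04]
```

```bash
python3 -c "
from h import *
print(bot.job_done())"
```

```text
the job is handed in; nothing more can be done
None
```

The cover lies about 93 mm aside on the case (towards +y, away from the red bottle), the grey tile is pushed home in the gap, and I handed the job in at about 30.5 s; no verdict came back, and J6 ran into its range limit twice early on: the first left a 3.3° tool tilt, the second, on purpose, cancelled it.

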